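# Lay the bracket and the clamp bar in the optics kit tray

### The job

Take the T-shaped aluminium bracket and the brass bar off the sloping blue stand and put them away in the kit tray: the bracket in whichever of the two T-shaped compartments is free, the bar in the straight compartment across the tray's near end. Each must lie flat on the compartment's floor; set them down gently rather than dropping them, and leave the bracket that is already stored, and the steel post and small white pot between stand and tray, where they are.

Things in the scene. Friction and masses are not known exactly. Their poses are not given: they have to be found in the camera images.
- bracket: loose flat T bracket to store, aluminium, black dots on top, about 110 g, 12 mm thick, 110 mm long (x): stem 24 mm wide from x = -55 to +31 mm, cross head 60 mm wide from x = +31 to +55 mm. Origin: mid-length and mid-width, on the underside; z out of the top face, +x towards the head. It starts on the stand's slope, head uphill
- bracket_head (a point): centre of the loose bracket's cross head, 43 mm along its +x and 6 mm above its underside
- bar: straight brass bar with two black slots, about 260 g, 110 mm (x) by 24 mm (y) by 12 mm (z). Origin: centre of its underside; z out of its top face. Starts on the slope beside the bracket, its length running uphill; which of the two is on the left varies
- stand: fixed stand, blue face rising at 32 degrees along its +x (away from the robot), 180 mm wide, 125 mm up the slope, 15 mm high at the low edge, 81 mm at the high edge; aluminium lip 8 mm high at the low edge. Origin: centre of its underside on the table; the face is 48 mm above it. The parts lie about 45 mm either side of its middle line, at mid slope
- tray: fixed kit tray 168 (x) by 172 (y) mm, floor 6 mm thick, blue walls 4 mm thick, tops 15 mm above the table. Origin: centre of its underside. Two T compartments side by side, heads towards +x; a straight one along y at the -x end. 3.5 mm play all round a part; no walls beside the middle 50 mm of a part, for fingers. A yellow clip on the +x rim marks the free T compartment
- t_cell_a (a point): mid-point of the floor of the T compartment on the tray's +y side (top of the floor, 6 mm above the table); the origin of a bracket lying in it, head towards the tray's +x, comes here. Axes as the tray's
- t_cell_b (a point): mid-point of the floor of the T compartment on the tray's -y side; same meaning. 84 mm from t_cell_a
- bar_cell (a point): mid-point of the floor of the straight compartment, whose length runs along the tray's y; the bar's origin comes here, with its x along the tray's y (either way round). Axes as the tray's
- stored_bracket: an identical T bracket already lying in one of the two T compartments (which one varies); same origin and axes as the loose bracket. Leave it
- optic_post: bystander: small upright steel post, 50 mm high, foot 28 mm across, between stand and tray; origin under its centre
- screw_pot: bystander: white plastic cup, 60 mm across, 35 mm high, standing between stand and tray, farther out; origin under its centre
There are look-alikes about, which are no part of the job. Of the things that look like the bar, the largest one is meant.

How it is judged:
By the outcome, as a careful person would: the job done as asked, in the order asked, and still so for the second after the job is handed in, with the robot touching nothing.
It also fails if it takes over 61 s, if anything falls off the work surface, if the arm or the gripper's body presses on something with over 40 N, if the wrist force passes 120 N, or if a joint passes its speed limit or range.

### The arm

A 6-joint arm with a two-finger parallel gripper is mounted at the origin on the work surface. World frame = base frame: x ahead of the robot, y to its left, z up, the work surface at z = 0. Lengths are in m, angles in rad, forces in N, time in s.
With the tool pointing down it reaches from about 0.3 to 0.775 m from the base axis. Payload 14.6 kg.
Tool frame: the origin (TCP) lies on the front face of the gripper's body, between the roots of the fingers; the fingertips stand 73 mm ahead of it and the grasp point (between the pads) lies 54 mm ahead of it; z points along the fingers, y is the line along which they close (so a half turn about z gives the same grasp; the last joint's range is limited). The gripper opens to 85 mm and grips with 20 to 120 N. Pads are 22 mm wide; open, the fingers measure 114 mm over their backs; the gripper's body (76 mm by 85 mm) begins 54 mm behind the grasp point. The pads swing forward as they close: fully open they stand 13 mm farther back than shut.
Start: joints at [-1.393, 0.3, 1.521, -0, 1.321, -0.067], TCP at [0.133, -0.534, 0.304] pointing down, gripper open.
Joint ranges: [-3.03, 3.03], [-0.79, 2.21], [0.23, 2.52], [-1.04, 4.18], [0, 3.07], [-2.55, 2.55]. Speed limits (rad/s): [2.22, 2.22, 2.57, 3.14, 3.14, 3.14].

### API

Orientations are given as a unit quaternion [x, y, z, w].
In Python, from plant import monitor, eyes, manip gives the robot as it stands.
- The arm moves only by the tool carry_out, never from a script. Its arguments are lists of equal length, an entry for each row: "gripper": the opening, from 0 (shut) to 1 (fully open); "travel": the shift along the tool's x, y, z normalised to -1 to 1, where 1 is 12 cm, a list of three; "twist": the turn about the tool's z normalised to -1 to 1, where 1 is 30 degrees. In form: {"gripper": [gripper, ...], "travel": [[dx, dy, dz], ...], "twist": [twist, ...]}. A call has 1 to 20 rows; each row shifts and turns the commanded pose from where the row before left it, along the tool's axes as they then stand; what a row does not reach is not made up. A row lasts 1/8 s, in which the tool goes at most 62.5 mm and 10.7 degrees, less where a joint would pass 70% of its speed; a pose out of reach is approached as far as the arm can. A call with a number of a shift or a turn outside -1 to 1 is refused whole. A call with a gripper value outside its range is refused whole. The fingers move at their own pace and stop on an object; "squeeze" is the grip in N (left out, the last holds). Time passes only in rows, so rows that do not move let the fingers close. It gives the time, the measured TCP pose, the force, the opening and the grip force at its end, in the units of the state.
- monitor.read_state(): the state, without advancing time (a new reading comes with each control period).
- eyes.grab_frame(name): name is "scene" or "top"; returns (picture, depth): 480x640x3 uint8, blue, green, red; 480x640 float32, m along the optical axis (not along the pixel's ray), 0 where there is no reading.
- eyes.get_calibration(name): a dict with "fx", "fy", "cx", "cy" (pixels), "cam_to_world" (4x4, takes a point from camera to world coordinates). Camera axes: x right, y up, looking along -z (the intrinsics and any distortion apply to the point x, -y, -z); pixel columns grow to the right and rows downward; lengths in m; the calibration is good to about 2 mm. A picture is of the moment at which its call begins. get_calibration takes no time and is no camera call.
- manip.hand_in(): hands the job in; it is judged then, once.
The state is a dict: "time": time; "joint_positions": joint angles; "qd": joint speeds; "joint_efforts": joint torques, N m; "eef_pos": TCP position; "eef_rot": TCP orientation; "contact_force": force on the tool from outside, world axes, zero at the start; "wrist_torque": the same for the moment, N m; "grip_width": opening from 0.0 (shut) to 1.0 (fully open); "finger_force": force on a finger pad.
Only numpy, scipy, OpenCV 4.12 (cv2) and the standard library are available. Lean on these libraries where they do the work, as an engineer would, in place of code of your own. Each camera call takes 0.05 s, during which the arm holds its last target. There are 200 camera calls.

## Working session

There is one attempt and no reset: what is moved stays moved. The work goes in short steps, Python scripts to look and compute and a tool call to move; the robot and the scene stay as the last step left them, time stands still between calls to the robot, and variables do not carry over. Pictures are saved under pics/ and viewed, at most 12 in all, crops included, and the job is handed in when it is done.

Besides the shell and the picture viewer there is one more tool, called after ">>>" by a JSON object that holds its "fn" and its "kwargs". carry_out: Moves the arm, as the interface text tells. Its arguments: {"type":"object","properties":{"gripper":{"type":"array","items":{"type":"number"}},"travel":{"type":"array","items":{"type":"array","items":{"type":"number"}}},"twist":{"type":"array","items":{"type":"number"}},"squeeze":{"type":"number"}},"required":["gripper","travel","twist"]}

```bash
mkdir -p pics; cat > h.py <<'E'
import numpy as np, cv2
from plant import monitor, eyes, manip
def snap(n,tag):
    im,d=eyes.grab_frame(n); cv2.imwrite(f'pics/{tag}.png',im); np.save(f'pics/{tag}.npy',d); return im,d
def w(n,u,v,d):
    c=eyes.get_calibration(n); p=np.array([(u-c['cx'])/c['fx']*d,-(v-c['cy'])/c['fy']*d,-d,1]); return (c['cam_to_world']@p)[:3]
E
python3 - <<'E'
from h import *
np.set_printoptions(precision=4,suppress=True)
for n in('scene','top'):
    snap(n,n+'0'); print(eyes.get_calibration(n))
print(monitor.read_state())
E
```

```text
{'fx': 518.0396689824912, 'fy': 518.0396689824912, 'cx': 327.12157945037046, 'cy': 239.15748122878668, 'cam_to_world': array([[-0.4521, -0.5649,  0.6903,  1.1442],
       [ 0.8918, -0.3008,  0.3379,  0.3477],
       [ 0.0168,  0.7684,  0.6398,  0.6173],
       [ 0.    ,  0.    ,  0.    ,  1.    ]])}
{'fx': 466.74867204170846, 'fy': 466.74867204170846, 'cx': 318.20506712925317, 'cy': 237.32776572206728, 'cam_to_world': array([[-0.0063,  0.9976, -0.0691,  0.5207],
       [-1.    , -0.0061,  0.0033,  0.04  ],
       [ 0.0029,  0.0691,  0.9976,  0.8415],
       [ 0.    ,  0.    ,  0.    ,  1.    ]])}
{'time': 0.1, 'joint_positions': array([-1.3926,  0.3004,  1.5215, -0.    ,  1.3207, -0.0666]), 'qd': array([ 0.0001, -0.0029, -0.002 ,  0.0008, -0.0004,  0.    ]), 'joint_efforts': array([  0.0025, -54.4379, -36.237 ,  -0.0001,   0.003 ,  -0.    ]), 'eef_pos': array([ 0.1333, -0.5335,  0.3034]), 'eef_rot': array([ 0.9925,  0.1221, -0.    , -0.0005]), 'contact_force': array([-0.5312,  0.0133, -0.3822]), 'wrist_torque': array([ 0.0029, -0.0392, -0.0333]), 'finger_force': 0.0, 'grip_width': 0.9982469321487777}
```

View pics/top0.png

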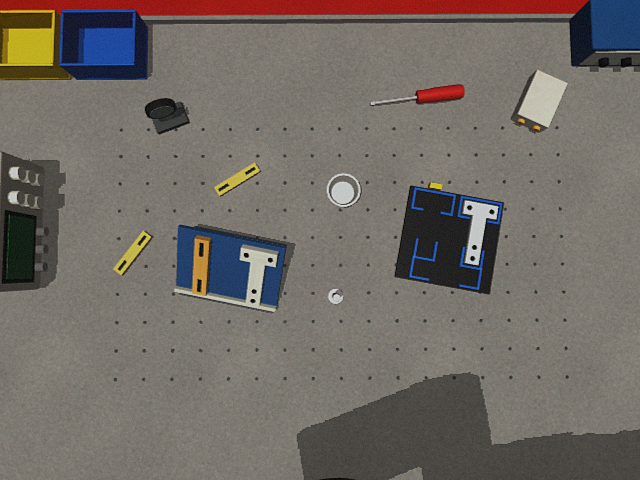

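View pics/scene0.png

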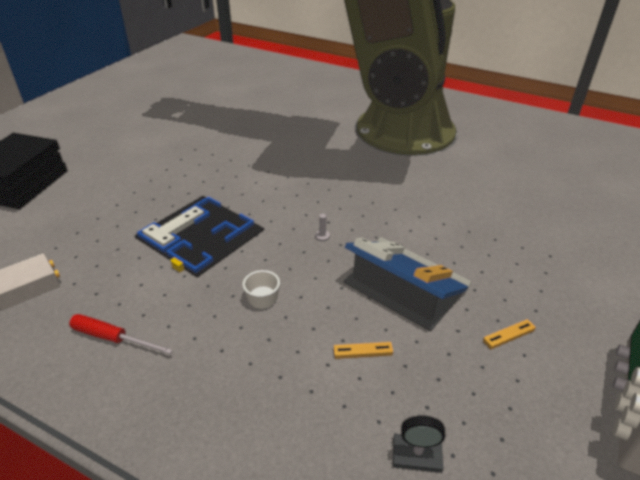

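Top view: the stand is at (230,268). The candidates for the bar are the orange bar on the slope (202,266) and two yellower, smaller ones on the table at (237,180) and (133,253). The candidates for the bracket are the one on the slope (257,276) and the stored one in the tray (478,232). The clip at (436,186) marks the left (+y) cell as free. I choose the bar and bracket on the stand and check them in close crops.

```bash
python3 - <<'E'
import cv2,numpy as np
t=cv2.imread('pics/top0.png');s=cv2.imread('pics/scene0.png')
def c(im,x,y,ww,hh,k): return cv2.resize(im[y:y+hh,x:x+ww],None,fx=k,fy=k,interpolation=cv2.INTER_CUBIC)
cv2.imwrite('pics/c1.png',np.hstack([c(t,165,215,133,100,6)]))
cv2.imwrite('pics/c2.png',c(t,388,172,125,125,4.8))
cv2.imwrite('pics/c3.png',np.vstack([c(s,130,190,140,85,5)[:300*2],]))
cv2.imwrite('pics/c4.png',c(s,335,225,140,100,5))
E
```

```text
(no output)
```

View pics/c1.png

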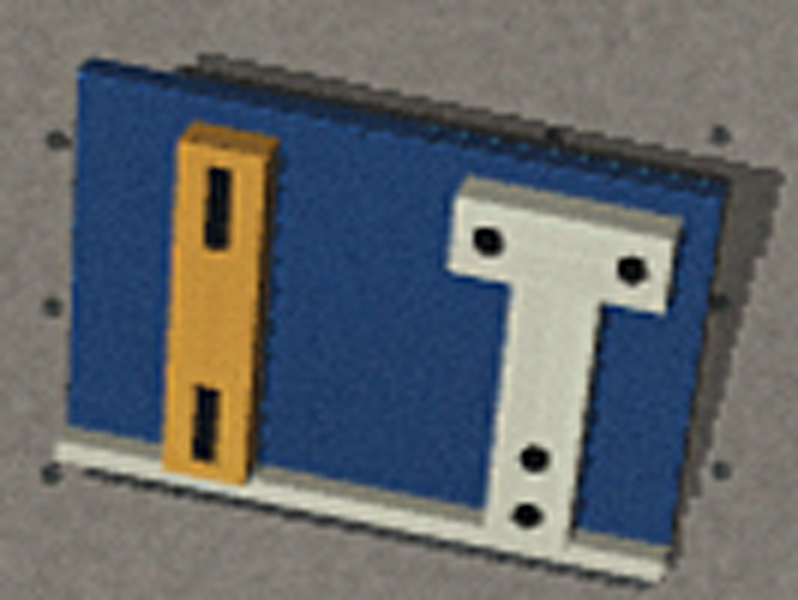

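View pics/c2.png

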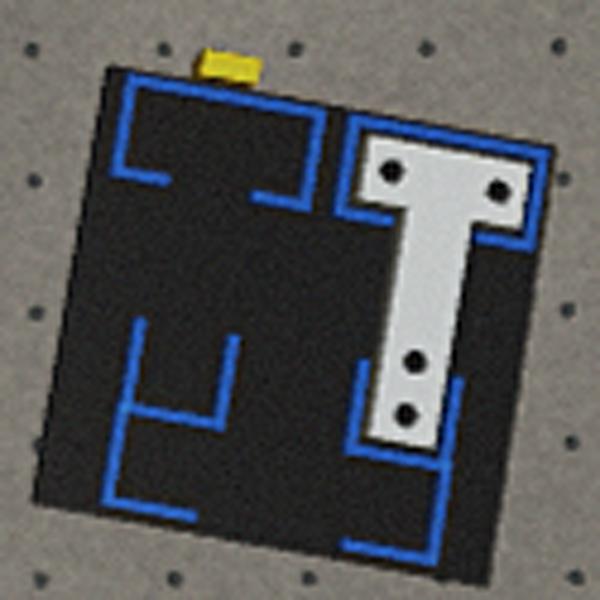

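View pics/c3.png

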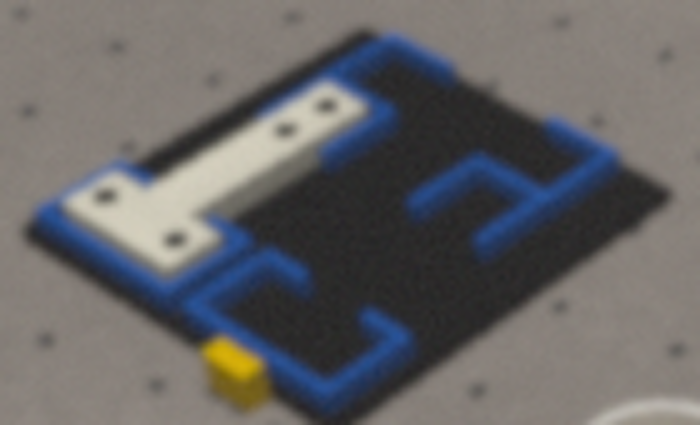

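View pics/c4.png

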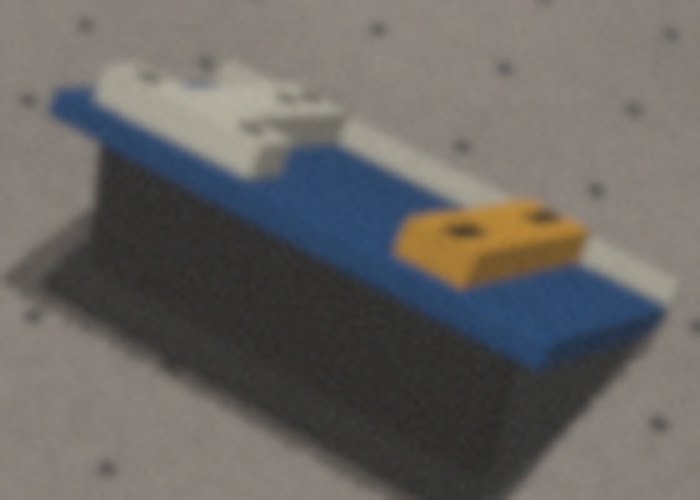

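Crop c1 confirms the bar (slots at top-view pixels (201,249) and (199,285)) and the bracket (head dots (246,255) and (270,260), stem dots (254,291) and (253,301)). Crop c2 shows the left T cell empty beside the clip, with the bar cell along the bottom. The two scene crops (c3, c4) show the same dots and slots. I'll triangulate these points next.

```bash
cat > m.py <<'E'
from h import *
np.set_printoptions(precision=4,suppress=True)
def ray(n,u,v):
    o=w(n,u,v,0); d=w(n,u,v,1)-o; return o,d
def tri(a,b):
    o1,d1=ray('top',*a);o2,d2=ray('scene',*b)
    t=np.linalg.lstsq(np.c_[d1,-d2],o2-o1,rcond=None)[0]
    p,q=o1+t[0]*d1,o2+t[1]*d2
    return (p+q)/2,np.linalg.norm(p-q)
def un(p,k,o): return (np.array(p)+.5)/k-.5+np.array(o)
D=np.load('pics/top0.npy');S=np.load('pics/scene0.npy')
def rep(name,a,b,ok,ot,os_):
    a=un(a,ok,ot);b=un(b,5,os_)
    p,e=tri(a,b)
    d=w('top',*a,np.median(D[int(a[1])-1:int(a[1])+3,int(a[0])-1:int(a[0])+3])); s=w('scene',*b,S[int(round(b[1])),int(round(b[0]))])
    print(name,p,'gap %.4f'%e,'dT',d,'dS',s)
for nm,a,b in [('hL',(488,241),(257,126)),('hR',(631,270),(150,77)),('s1',(535,459),(290,97)),('s2',(527,515),(315,97)),('bU',(218,207),(465,231)),('bD',(206,423),(543,216))]:
    rep(nm,a,b,6,(165,215),(335,225))
for nm,a,b in [('thL',(391,171),(176,239)),('thR',(499,191),(106,196)),('ts1',(415,362),(285,130)),('ts2',(405,414),(326,105))]:
    rep(nm,a,b,4.8,(388,172),(130,190))
print('tray')
def onz(a,z):
    o,d=ray('top',*a); return o+d*(z-o[2])/d[2]
for nm,a,z in [('TL',(110,66),.006),('TR',(555,146),.006),('BR',(490,585),.006),('BL',(33,502),.006),
 ('wTL',(126,78),.015),('wTR',(549,155),.015),('wBR',(437,560),.015),('wBL',(106,502),.015)]:
    print(nm,onz(un(a,4.8,(388,172)),z))
for nm,a in [('post',(335,296)),('pot',(343,190))]: print(nm,onz(a,.04))
E
python3 m.py
```

```text
hL [0.5451 0.157  0.0801] gap 0.0032 dT [0.5457 0.1554 0.0807] dS [0.5379 0.1564 0.0745]
hR [0.5373 0.1175 0.0792] gap 0.0016 dT [0.5375 0.1165 0.0814] dS [0.5348 0.1174 0.0773]
s1 [0.4845 0.1487 0.0435] gap 0.0027 dT [0.4851 0.1473 0.0451] dS [0.4763 0.1476 0.037 ]
s2 [0.468  0.1526 0.0327] gap 0.0030 dT [0.4687 0.151  0.0337] dS [0.4616 0.1523 0.0278]
bU [0.5553 0.2308 0.0755] gap 0.0016 dT [0.5555 0.2297 0.077 ] dS [0.5532 0.2312 0.074 ]
bD [0.4953 0.2431 0.0377] gap 0.0020 dT [0.4957 0.2418 0.039 ] dS [0.4946 0.244  0.0377]
thL [ 0.6296 -0.2312  0.0167] gap 0.0013 dT [ 0.6297 -0.231   0.0189] dS [ 0.6287 -0.2312  0.0159]
thR [ 0.6218 -0.271   0.0161] gap 0.0018 dT [ 0.622  -0.271   0.0183] dS [ 0.623  -0.2684  0.0177]
ts1 [ 0.5588 -0.2384  0.016 ] gap 0.0009 dT [ 0.5589 -0.2379  0.0188] dS [ 0.5599 -0.2367  0.0173]
ts2 [ 0.5396 -0.2339  0.0168] gap 0.0009 dT [ 0.5398 -0.2335  0.0193] dS [ 0.5408 -0.2321  0.0181]
tray
TL [ 0.6718 -0.1304  0.006 ]
TR [ 0.6405 -0.2973  0.006 ]
BR [ 0.4765 -0.2676  0.006 ]
BL [ 0.5082 -0.0985  0.006 ]
wTL [ 0.6656 -0.1344  0.015 ]
wTR [ 0.6358 -0.2913  0.015 ]
wBR [ 0.4862 -0.2451  0.015 ]
wBL [ 0.5082 -0.1239  0.015 ]
post [0.4757 0.0093 0.04  ]
pot [ 0.6582 -0.0062  0.04  ]
```

>>> {"fn": "carry_out", "kwargs": {"gripper": [0.4,0.4,0.4,0.4,0.4,0.4,0.4,0.4,0.4,0.4,0.4,0.4,0.4,0.4,0.4,0.4,0.4,0.4,0.4,0.4], "travel": [[0,0,0],[0,0,0],[0,0,0],[0.116,-0.362,0.05],[0.116,-0.362,0.05],[0.116,-0.362,0.05],[0.116,-0.362,0.05],[0.116,-0.362,0.05],[0.116,-0.362,0.05],[0.116,-0.362,0.05],[0.116,-0.362,0.05],[0.116,-0.362,0.05],[0.116,-0.362,0.05],[0.116,-0.362,0.05],[0.116,-0.362,0.05],[0.116,-0.362,0.05],[0.116,-0.362,0.05],[0.116,-0.362,0.05],[0.116,-0.362,0.05],[0.116,-0.362,0.05]], "twist": [0.284,0.284,0.284,0,0,0,0,0,0,0,0,0,0,0,0,0,0,0,0,0], "squeeze": 30}}

```text
time: 2.6
eef_pos: [0.5133, 0.1441, 0.2014]
eef_rot: [0.995, -0.1, -0.0, 0.0]
contact_force: [0.7, -0.4, 1.4]
grip_width: 0.4
finger_force: 0.0
```

```bash
python3 - <<'E'
from h import *
im,d=snap('scene','s1'); st=monitor.read_state(); print(st['eef_pos'],st['contact_force'])
c=eyes.get_calibration('scene'); M=np.linalg.inv(c['cam_to_world']); p=st['eef_pos']
ps=[]
for L in (0,.054,.06,.067,.073):
    q=M@[*(p-[0,0,L]),1]; uv=(c['cx']+c['fx']*q[0]/-q[2],c['cy']-c['fy']*q[1]/-q[2]); ps.append(uv); print(L,uv,-q[2])
u0,v0=350,130
cr=cv2.resize(im[v0:v0+150,u0:u0+150],None,fx=4,fy=4,interpolation=cv2.INTER_CUBIC)
for u,v in ps[2:]: cv2.circle(cr,(int((u-u0+.5)*4),int((v-v0+.5)*4)),2,(0,0,255),-1)
cv2.imwrite('pics/s1c.png',cr)
E
```

```text
[0.51462539 0.14751002 0.20069404] [-1.58647882  2.71386195 -1.40980723]
0 (np.float64(393.89410677287543), np.float64(174.6418031893639)) 0.7687310017276561
0.054 (np.float64(390.4378347021452), np.float64(204.1747554628078)) 0.8032799275060462
0.06 (np.float64(390.0720694875024), np.float64(207.30012476426168)) 0.8071186970369784
0.067 (np.float64(389.6497165374808), np.float64(210.90902165092953)) 0.8115972614897327
0.073 (np.float64(389.2913922442791), np.float64(213.9708102002626)) 0.815436031020665
```

View pics/s1c.png

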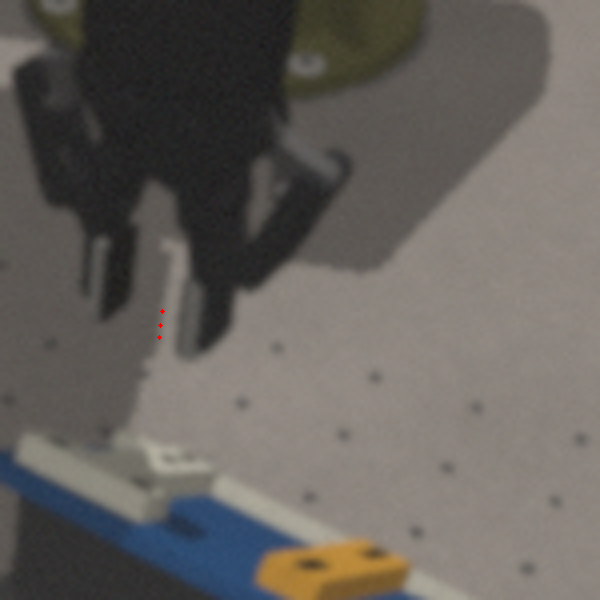

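The crop shows both fingertips low at about (105,318) and (190,355), straddling my predicted line. The state reading also drifted a little. I'll re-read the state and get the tip height from the depth picture.

```bash
python3 - <<'E'
from h import *
np.set_printoptions(precision=4,suppress=True)
for i in range(2):
    im,d=eyes.grab_frame('scene'); st=monitor.read_state(); print(st['eef_pos'],st['contact_force'],st['qd'])
c=eyes.get_calibration('scene')
V,U=np.mgrid[0:480,0:640]; d=d.astype(float)
P=np.stack([(U-c['cx'])/c['fx']*d,-(V-c['cy'])/c['fy']*d,-d],-1)@c['cam_to_world'][:3,:3].T+c['cam_to_world'][:3,3]
m=(d>0)&(np.abs(P[...,0]-.513)<.05)&(np.abs(P[...,1]-.143)<.06)&(P[...,2]>.1)&(P[...,2]<.2)
Q=P[m]-st['eef_pos']; ex=np.array([.9797,-.2004]);ey=np.array([-.2004,-.9797])
T=np.c_[Q[:,:2]@ex,Q[:,:2]@ey,-Q[:,2]]
for s in(-1,1):
    R=T[(T[:,1]*s>0)&(T[:,2]>.045)]; R=R[np.argsort(-R[:,2])]
    print(s,len(R)); print(R[:14:2])
    print('x',R[:,0].min(),R[:,0].max(),'y',R[:,1].min(),R[:,1].max())
E
```

```text
[0.5135 0.1455 0.2008] [-0.1073  0.4913 -0.4241] [-0.0569 -0.0507  0.0685 -0.0123  0.0027 -0.0567]
[0.5128 0.1439 0.2009] [-0.5859 -0.1455 -0.036 ] [-0.0428 -0.0379  0.0392 -0.0053  0.0014 -0.0216]
-1 159
[[ 0.0072 -0.0257  0.0727]
 [ 0.0092 -0.0214  0.0717]
 [ 0.0089 -0.0193  0.071 ]
 [ 0.0054 -0.0261  0.0697]
 [ 0.0118 -0.0245  0.0687]
 [ 0.0112 -0.0222  0.0682]
 [ 0.0106 -0.0254  0.067 ]]
x -0.007067139254875383 0.013132592161120222 y -0.03382845654352233 -0.01878996850547178
1 175
[[ 0.0065  0.0158  0.0736]
 [ 0.0016  0.0154  0.0723]
 [-0.0036  0.0151  0.0711]
 [ 0.0041  0.0157  0.071 ]
 [ 0.0095  0.0216  0.0708]
 [-0.0092  0.0151  0.0703]
 [ 0.0096  0.0159  0.0699]]
x -0.01099763410203916 0.013186096295398035 y 0.013717590138294518 0.027522030005540706
```

>>> {"fn": "carry_out", "kwargs": {"gripper": [0.4,0.4,0.4,0.4,0.4,0.4,0.4], "travel": [[0,0,0.144],[0,0,0.144],[0,0,0.144],[0,0,0.144],[0,0,0],[0,0,0],[0,0,0]], "twist": [0,0,0,0,0,0,0]}}

```text
time: 3.62
eef_pos: [0.5131, 0.1427, 0.1334]
eef_rot: [0.995, -0.1, 0.001, -0.0]
contact_force: [0.6, 0.2, -0.0]
grip_width: 0.395
finger_force: 0.0
```

>>> {"fn": "carry_out", "kwargs": {"gripper": [0.4,0.4,0.4,0.4], "travel": [[0,0,0.015],[0,0,0.015],[0,0,0],[0,0,0]], "twist": [0,0,0,0]}}

```text
time: 4.12
eef_pos: [0.5128, 0.1427, 0.1292]
eef_rot: [0.995, -0.1, -0.0, -0.0]
contact_force: [-0.0, 0.4, 0.3]
grip_width: 0.401
finger_force: 0.0
```

>>> {"fn": "carry_out", "kwargs": {"gripper": [0.4,0.4,0.4], "travel": [[0,0,0.016],[0,0,0],[0,0,0]], "twist": [0,0,0]}}

```text
time: 4.5
eef_pos: [0.5128, 0.1427, 0.1272]
eef_rot: [0.995, -0.1, -0.0, 0.0]
contact_force: [0.1, -0.5, 0.4]
grip_width: 0.397
finger_force: 0.0
```

>>> {"fn": "carry_out", "kwargs": {"gripper": [0.2,0.2,0.2,0.2,0.2,0.2], "travel": [[0,0,0],[0,0,0],[0,0,0],[0,0,0],[0,0,0],[0,0,0]], "twist": [0,0,0,0,0,0], "squeeze": 30}}

```text
time: 5.25
eef_pos: [0.5128, 0.1427, 0.1274]
eef_rot: [0.995, -0.1, 0.0, -0.0]
contact_force: [-1.6, 0.1, 6.4]
grip_width: 0.27
finger_force: 30.0
```

>>> {"fn": "carry_out", "kwargs": {"gripper": [0.2,0.2,0.2,0.2,0.2,0.2,0.2], "travel": [[0,0,-0.06],[0,0,-0.1],[0,0,-0.15],[0,0,-0.2],[0,0,-0.24],[0,0,0],[0,0,0]], "twist": [0,0,0,0,0,0,0]}}

```text
time: 6.12
eef_pos: [0.5126, 0.1426, 0.217]
eef_rot: [0.995, -0.1, -0.0, 0.0]
contact_force: [0.3, -0.6, -1.8]
grip_width: 0.267
finger_force: 29.5
```

```bash
python3 - <<'E'
from h import *
im,d=snap('scene','s2'); t,dt=snap('top','t2'); st=monitor.read_state(); print(st['eef_pos'],st['contact_force'],st['grip_width'],st['finger_force'])
a=cv2.resize(im[90:290,330:480],(450,600)); b=cv2.resize(t[200:320,160:230+0],(350,600))
cv2.imwrite('pics/s2c.png',np.hstack([a,b]))
E
```

```text
[0.51248422 0.14257935 0.21642995] [ 0.20672762 -0.21183561 -0.37643707] 0.27305214257754434 29.5108625292778
```

View pics/s2c.png

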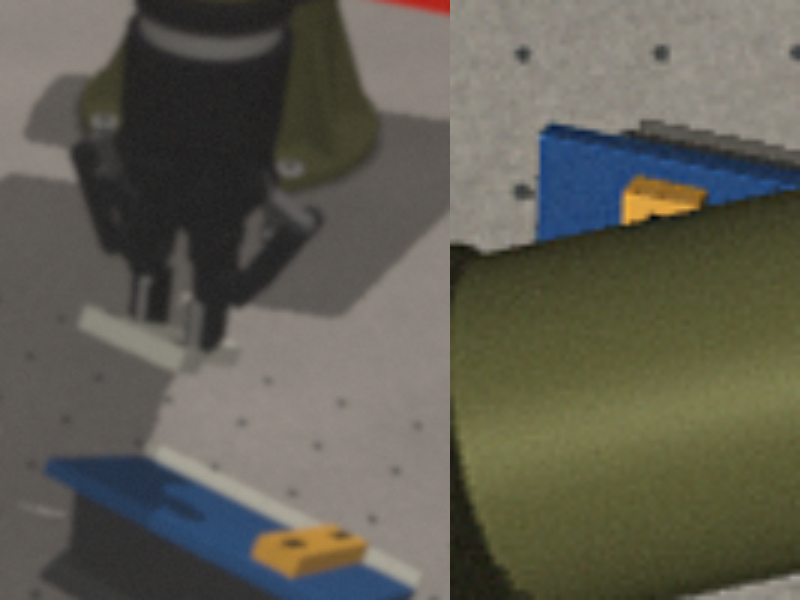

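The bracket is held between the fingertips, head towards the camera (head face about (130,335) in the crop), and the bar is still on the stand. I'll measure how it sits in the tool frame.

```bash
cat > g.py <<'E'
from h import *
np.set_printoptions(precision=4,suppress=True)
def cloud(n,d):
    c=eyes.get_calibration(n);V,U=np.mgrid[0:480,0:640]; d=d.astype(float)
    return np.stack([(U-c['cx'])/c['fx']*d,-(V-c['cy'])/c['fy']*d,-d],-1)@c['cam_to_world'][:3,:3].T+c['cam_to_world'][:3,3]
def tool(P,st):
    from scipy.spatial.transform import Rotation as R
    return (P-st['eef_pos'])@R.from_quat(st['eef_rot']).as_matrix()
E
python3 - <<'E'
from g import *
im=cv2.imread('pics/s2.png').astype(int);d=np.load('pics/s2.npy');st=monitor.read_state()
T=tool(cloud('scene',d),st)
hsv=cv2.cvtColor(im.astype('uint8'),cv2.COLOR_BGR2HSV)
m=(d>0)&(np.abs(T[...,0])<.08)&(np.abs(T[...,1])<.045)&(T[...,2]>.025)&(T[...,2]<.12)&(im.min(-1)>95)
X=T[m]; V,U=np.nonzero(m); print(len(X))
o=np.argsort(V*1000+U)
for i in o[::max(1,len(o)//45)]: print(U[i],V[i],X[i],im[V[i],U[i]])
E
```

```text
496
359 192 [0.0388 0.0296 0.0423] [109 119 121]
359 194 [0.0416 0.0275 0.0436] [123 132 135]
362 195 [0.0419 0.0218 0.0427] [127 137 140]
360 196 [0.0419 0.0252 0.046 ] [125 136 139]
371 196 [0.0311 0.0126 0.0462] [103 112 114]
366 197 [0.042  0.0144 0.0429] [124 135 136]
359 198 [0.044  0.0254 0.0486] [126 136 139]
370 198 [0.04   0.0086 0.0432] [122 134 136]
359 199 [0.0451 0.0245 0.0494] [122 131 134]
370 199 [0.0425 0.0068 0.0428] [125 137 139]
381 199 [0.0173 0.003  0.0549] [ 97 106 108]
362 200 [0.0456 0.0187 0.0484] [123 133 136]
373 200 [0.0431 0.0011 0.0417] [126 138 140]
384 200 [0.0116 0.0009 0.0589] [101 110 112]
366 201 [0.0454 0.0117 0.0471] [125 136 140]
377 201 [ 0.042  -0.0052  0.0412] [125 136 139]
388 201 [ 0.0045 -0.0022  0.0633] [ 99 108 110]
370 202 [0.0443 0.0052 0.0465] [125 136 139]
381 202 [ 0.0405 -0.0112  0.041 ] [118 128 131]
367 203 [0.0463 0.0091 0.049 ] [120 129 132]
378 203 [ 0.0414 -0.0069  0.0444] [128 138 141]
405 203 [-0.0518 -0.0026  0.0983] [125 134 138]
377 204 [ 0.0418 -0.0055  0.0466] [128 138 141]
388 204 [ 0.0336 -0.0193  0.0448] [ 98 105 
[... 357 characters left out ...]
.014   0.0915] [101 111 114]
382 208 [ 0.0437 -0.0158  0.048 ] [125 138 140]
393 208 [ 0.0364 -0.0299  0.0455] [ 99 107 109]
408 208 [-0.0451 -0.0127  0.0999] [106 114 118]
387 209 [ 0.0423 -0.0235  0.047 ] [127 138 142]
400 209 [-0.0177 -0.0129  0.0862] [104 112 116]
381 210 [ 0.0454 -0.0154  0.0509] [113 123 128]
392 210 [ 0.039  -0.0301  0.0476] [ 98 106 109]
404 210 [-0.0313 -0.0132  0.0958] [106 113 119]
387 211 [ 0.0457 -0.0258  0.0476] [126 138 140]
399 211 [-0.016  -0.0125  0.0894] [115 123 128]
385 212 [ 0.0466 -0.0232  0.0501] [109 118 121]
396 212 [ 0.025  -0.0295  0.0596] [108 116 119]
393 213 [ 0.0361 -0.0308  0.0543] [ 98 106 110]
396 214 [ 0.0251 -0.0299  0.063 ] [118 126 131]
```

>>> {"fn": "carry_out", "kwargs": {"gripper": [0.2,0.2,0.2,0.2,0.2,0.2,0.2,0.2,0.2,0.2,0.2,0.2,0.2,0.2,0.2], "travel": [[0.06,0.11,0],[0.12,0.22,0],[0.125,0.235,0],[0.125,0.235,0],[0.125,0.235,0],[0.125,0.235,0],[0.125,0.235,0],[0.125,0.235,0],[0.125,0.235,0],[0.125,0.235,0],[0.07,0.12,0],[0,0,0],[0,0,0],[0,0,0],[0,0,0]], "twist": [0,0,0,0,0,0,0,0,0,0,0,-0.02,0,0,0]}}

```text
time: 8.1
eef_pos: [0.6039, -0.1607, 0.2174]
eef_rot: [0.995, -0.095, 0.0, -0.0]
contact_force: [0.1, 1.1, -1.3]
grip_width: 0.27
finger_force: 29.5
```

```bash
python3 - <<'E'
from g import *
snap('scene','s3'); st=monitor.read_state(); print(st['eef_pos'],st['eef_rot'],st['grip_width'],st['finger_force'])
im=cv2.imread('pics/s3.png').astype(int);d=np.load('pics/s3.npy')
T=tool(cloud('scene',d),st)
m=(d>0)&(np.abs(T[...,0])<.08)&(np.abs(T[...,1])<.045)&(T[...,2]>.025)&(T[...,2]<.12)&(im.min(-1)>95)
X=T[m]; print(len(X))
f=X[X[:,0]>.03]; print('head y',np.percentile(f[:,1],[2,98]),'top edge',f[f[:,2]<np.percentile(f[:,2],10)].mean(0))
l=X[X[:,0]<-.03]; print('low',l[np.argsort(l[:,0])][:6])
ex=tool(st['eef_pos']+np.eye(3),st)
print('delta to target, tool frame',tool(np.array([.6039,-.1613,.135]),st))
E
```

```text
[ 0.6039 -0.1608  0.2174] [ 0.9955 -0.095   0.0001  0.    ] 0.26821903324557694 29.518686532974243
606
head y [-0.0315  0.0297] top edge [ 0.0402 -0.004   0.0418]
low [[-0.0539 -0.0083  0.1007]
 [-0.0539  0.0016  0.1008]
 [-0.0533 -0.0115  0.1011]
 [-0.0523  0.0096  0.0992]
 [-0.0513 -0.0066  0.0981]
 [-0.0513  0.0033  0.0981]]
delta to target, tool frame [0.0001 0.0005 0.0824]
```

>>> {"fn": "carry_out", "kwargs": {"gripper": [0.2,0.2,0.2,0.2,0.2,0.2,0.2,0.2], "travel": [[0.008,0.004,0.1],[0,0,0.2],[0,0,0.2],[0,0,0.15],[0,0,0.1],[0,0,0.05],[0,0,0],[0,0,0]], "twist": [0,0,0,0,0,0,0,0], "squeeze": 25}}

```text
time: 9.15
eef_pos: [0.605, -0.162, 0.122]
eef_rot: [0.995, -0.095, 0.001, 0.0]
contact_force: [-0.1, -0.0, -2.0]
grip_width: 0.272
finger_force: 29.5
```

>>> {"fn": "carry_out", "kwargs": {"gripper": [0.2,0.2,0.2,0.2,0.2,0.2,0.2,0.2], "travel": [[0,0,0.02],[0,0,0.02],[0,0,0.02],[0,0,0.02],[0,0,0.02],[0,0,0.02],[0,0,0],[0,0,0]], "twist": [0,0,0,0,0,0,0,0], "squeeze": 25}}

```text
time: 10.15
eef_pos: [0.6054, -0.1621, 0.1077]
eef_rot: [0.995, -0.095, 0.001, 0.0]
contact_force: [2.4, 0.4, 4.9]
grip_width: 0.268
finger_force: 30.6
```

>>> {"fn": "carry_out", "kwargs": {"gripper": [0.2,0.2,0.2,0.2,0.2,0.2,0.2,0.2], "travel": [[0,0,0.02],[0,0,0.02],[0,0,0.02],[0,0,0.02],[0,0,0.02],[0,0,0.02],[0,0,0],[0,0,0]], "twist": [0,0,0,0,0,0,0,0]}}

```text
time: 11.15
eef_pos: [0.6046, -0.1619, 0.0923]
eef_rot: [0.995, -0.095, -0.0, -0.0]
contact_force: [1.5, -0.3, 2.5]
grip_width: 0.263
finger_force: 31.6
```

```bash
python3 - <<'E'
from g import *
snap('scene','s4'); st=monitor.read_state(); print(st['eef_pos'],st['contact_force'],st['finger_force'])
im=cv2.imread('pics/s4.png')
cv2.imwrite('pics/s4c.png',cv2.resize(im[170:300,120:280],None,fx=4,fy=4,interpolation=cv2.INTER_CUBIC))
im=im.astype(int);d=np.load('pics/s4.npy')
T=tool(cloud('scene',d),st)
m=(d>0)&(np.abs(T[...,0])<.08)&(np.abs(T[...,1])<.035)&(T[...,2]>.025)&(T[...,2]<.12)&(im.min(-1)>95)
X=T[m]; o=np.argsort(X[:,0]); print(X[o[::len(o)//14]])
E
```

```text
[ 0.6045 -0.1619  0.0922] [ 0.3626 -0.0561  2.562 ] 31.58580780029297
[[-0.0623  0.0041  0.0768]
 [-0.0459 -0.0003  0.074 ]
 [-0.032  -0.0125  0.0732]
 [ 0.0067  0.0036  0.0638]
 [ 0.0162  0.0082  0.0624]
 [ 0.0249 -0.01    0.0608]
 [ 0.0288  0.0086  0.0589]
 [ 0.034  -0.0052  0.0596]
 [ 0.0389 -0.0084  0.0591]
 [ 0.0428  0.0264  0.0592]
 [ 0.0461  0.017   0.0589]
 [ 0.0474 -0.031   0.059 ]
 [ 0.0485 -0.0075  0.0668]
 [ 0.0724 -0.0288  0.0954]
 [ 0.0798  0.009   0.0936]]
```

View pics/s4c.png

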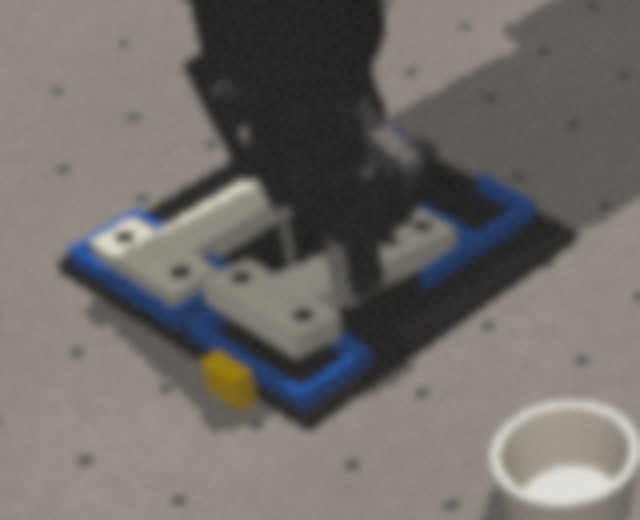

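The bracket is over the free cell, low end inside it and head still slightly raised (head dots at about (240,275) and (305,315) in the crop), tilted about 9°. I'll continue down with a 1.5 mm nudge towards the head end.

>>> {"fn": "carry_out", "kwargs": {"gripper": [0.2,0.2,0.2,0.2,0.2,0.2,0.2], "travel": [[0.006,0,0.01],[0.006,0,0.01],[0,0,0.015],[0,0,0.015],[0,0,0.015],[0,0,0],[0,0,0]], "twist": [0,0,0,0,0,0,0]}}

```text
time: 12.08
eef_pos: [0.6062, -0.1622, 0.0847]
eef_rot: [0.995, -0.095, 0.0, 0.0]
contact_force: [1.9, -0.6, 3.8]
grip_width: 0.268
finger_force: 32.1
```

>>> {"fn": "carry_out", "kwargs": {"gripper": [0.2,0.2,0.2,0.2,0.2], "travel": [[0,0,0.01],[0,0,0.01],[0,0,0.01],[0,0,0],[0,0,0]], "twist": [0,0,0,0,0]}}

```text
time: 12.7
eef_pos: [0.6062, -0.1622, 0.0816]
eef_rot: [0.995, -0.095, 0.0, 0.0]
contact_force: [-1.2, 0.4, 10.3]
grip_width: 0.271
finger_force: 33.0
```

```bash
python3 - <<'E'
from g import *
snap('scene','s5'); st=monitor.read_state(); print(st['eef_pos'],st['contact_force'],st['finger_force'])
im=cv2.imread('pics/s5.png').astype(int);d=np.load('pics/s5.npy')
P=cloud('scene',d);T=tool(P,st)
m=(d>0)&(np.abs(T[...,0])<.07)&(np.abs(T[...,1])<.035)&(T[...,2]>.025)&(T[...,2]<.12)&(im.min(-1)>95)
X=np.c_[T[m],P[m][:,2]]; o=np.argsort(X[:,0]); print(X[o[::len(o)//16]])
E
```

```text
[ 0.6062 -0.1622  0.0816] [0.219  1.0145 9.1223] 32.96609938144684
[[-0.0656  0.003   0.0665  0.0151]
 [-0.0521 -0.003   0.067   0.0145]
 [-0.0372 -0.0086  0.0643  0.0172]
 [-0.0208 -0.0124  0.0683  0.0132]
 [ 0.0105  0.0102  0.0645  0.017 ]
 [ 0.0165 -0.0046  0.0643  0.0172]
 [ 0.0224  0.0016  0.0638  0.0178]
 [ 0.0258 -0.0295  0.0699  0.0116]
 [ 0.0286 -0.0306  0.0673  0.0142]
 [ 0.0322 -0.0299  0.0653  0.0163]
 [ 0.0361 -0.0063  0.0641  0.0175]
 [ 0.0388  0.0065  0.0646  0.0169]
 [ 0.0422  0.0263  0.0639  0.0177]
 [ 0.0447 -0.0163  0.0642  0.0174]
 [ 0.0462 -0.009   0.0696  0.012 ]
 [ 0.047   0.0007  0.0698  0.0118]
 [ 0.0683 -0.0319  0.0823 -0.0008]]
```

The bracket is flat in the cell (top at z ≈ 0.0175 all along). I'll release it and go to the bar.

>>> {"fn": "carry_out", "kwargs": {"gripper": [0.4,0.4,0.4,0.4,0.4,0.4,0.4,0.4,0.4,0.4], "travel": [[0,0,0],[0,0,0],[0,0,0],[0,0,-0.05],[0,0,-0.1],[0,0,-0.2],[0,0,-0.25],[0,0,-0.25],[0,0,-0.2],[0,0,-0.075]], "twist": [0,0,0,0,0,0,0,0,0,0.02]}}

```text
time: 14.0
eef_pos: [0.6064, -0.1623, 0.2183]
eef_rot: [0.995, -0.101, 0.001, 0.0]
contact_force: [-1.2, 0.9, -0.3]
grip_width: 0.399
finger_force: 0.0
```

>>> {"fn": "carry_out", "kwargs": {"gripper": [0.4,0.4,0.4,0.4,0.4,0.4,0.4,0.4,0.4,0.4,0.4,0.4,0.4,0.4,0.4,0.4], "travel": [[-0.06,-0.13,0],[-0.111,-0.26,0],[-0.111,-0.26,0],[-0.111,-0.26,0],[-0.111,-0.26,0],[-0.111,-0.26,0],[-0.111,-0.26,0],[-0.111,-0.26,0],[-0.111,-0.26,0],[-0.111,-0.26,0],[-0.111,-0.26,0],[-0.111,-0.26,0],[-0.052,-0.133,0],[0,0,0],[0,0,0],[0,0,0]], "twist": [0,0,0,0,0,0,0,0,0,0,0,0,0,0,0,0]}}

```text
time: 16.0
eef_pos: [0.5246, 0.236, 0.216]
eef_rot: [0.995, -0.101, -0.0, 0.0]
contact_force: [0.0, 0.0, -0.4]
grip_width: 0.403
finger_force: 0.0
```

```bash
python3 - <<'E'
from g import *
snap('scene','s6'); t,_=snap('top','t6'); st=monitor.read_state(); print(st['eef_pos'],st['eef_rot'],st['contact_force'])
im=cv2.imread('pics/s6.png').astype(int);d=np.load('pics/s6.npy')
P=cloud('scene',d)
hsv=cv2.cvtColor(im.astype('uint8'),cv2.COLOR_BGR2HSV)
m=(d>0)&(hsv[...,1]>120)&(hsv[...,0]>8)&(hsv[...,0]<35)&(P[...,2]>.02)&(P[...,0]<.62)&(P[...,0]>.4)
X=P[m]; T=tool(X,st); print(len(X), 'tool x',np.percentile(T[:,0],[1,99]),'y',np.percentile(T[:,1],[1,99]),'z',np.percentile(X[:,2],[1,99]))
print('delta',tool(np.array([.524,.2369,.1215]),st))
cv2.imwrite('pics/c6.png',np.hstack([cv2.resize(t[172:297,388:513],(400,400),interpolation=cv2.INTER_CUBIC),cv2.resize(cv2.imread('pics/s6.png')[190:275,130:270],(400,400),interpolation=cv2.INTER_CUBIC)]))
E
```

```text
[0.5246 0.2363 0.2161] [ 0.9949 -0.101   0.      0.    ] [ 0.6009  0.1393 -0.5157]
424 tool x [-0.0394  0.0534] y [-0.0657  0.0094] z [0.0295 0.3807]
delta [-0.0007 -0.0005  0.0946]
```

View pics/c6.png

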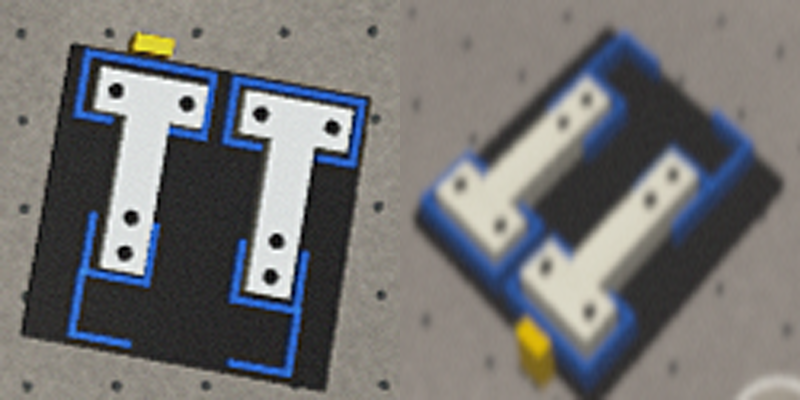

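Both brackets lie flat in their cells (new one at left, head dots (117,90) and (187,103) in the crop), and the bar cell is empty. Next is the bar.

>>> {"fn": "carry_out", "kwargs": {"gripper": [0.4,0.4,0.4,0.4,0.4,0.4,0.4,0.4], "travel": [[-0.006,-0.004,0.15],[0,0,0.2],[0,0,0.2],[0,0,0.15],[0,0,0.06],[0,0,0],[0,0,0],[0,0,0]], "twist": [0,0,0,0,0,0,0,0]}}

```text
time: 17.1
eef_pos: [0.524, 0.2377, 0.1255]
eef_rot: [0.995, -0.1, 0.001, -0.0]
contact_force: [-0.6, -0.1, 0.2]
grip_width: 0.4
finger_force: 0.0
```

>>> {"fn": "carry_out", "kwargs": {"gripper": [0.4,0.4,0.4,0.4], "travel": [[0,0,0.014],[0,0,0.014],[0,0,0],[0,0,0]], "twist": [0,0,0,0]}}

```text
time: 17.6
eef_pos: [0.5237, 0.2376, 0.1215]
eef_rot: [0.995, -0.1, -0.0, -0.0]
contact_force: [0.2, 0.4, -0.3]
grip_width: 0.401
finger_force: 0.0
```

>>> {"fn": "carry_out", "kwargs": {"gripper": [0.2,0.2,0.2,0.2,0.2,0.2], "travel": [[0,0,0],[0,0,0],[0,0,0],[0,0,0],[0,0,0],[0,0,0]], "twist": [0,0,0,0,0,0], "squeeze": 35}}

```text
time: 18.35
eef_pos: [0.5238, 0.2376, 0.1217]
eef_rot: [0.995, -0.1, 0.0, -0.0]
contact_force: [-2.5, -0.1, 5.3]
grip_width: 0.27
finger_force: 35.0
```

>>> {"fn": "carry_out", "kwargs": {"gripper": [0.2,0.2,0.2,0.2,0.2,0.2,0.2,0.2], "travel": [[0,0,-0.05],[0,0,-0.1],[0,0,-0.15],[0,0,-0.2],[0,0,-0.25],[0,0,-0.05],[0,0,0],[0,0,0]], "twist": [0,0,0,0,0,0,0,0]}}

```text
time: 19.35
eef_pos: [0.5234, 0.2374, 0.2164]
eef_rot: [0.995, -0.1, -0.001, 0.0]
contact_force: [0.6, 0.4, -2.6]
grip_width: 0.267
finger_force: 34.5
```

```bash
cat > bar.py <<'E'
from g import *
import sys
tag=sys.argv[1]
snap('scene',tag); st=monitor.read_state(); print(st['eef_pos'],st['eef_rot'],st['contact_force'],st['finger_force'])
im=cv2.imread(f'pics/{tag}.png');d=np.load(f'pics/{tag}.npy')
P=cloud('scene',d);T=tool(P,st)
hsv=cv2.cvtColor(im,cv2.COLOR_BGR2HSV)
m=(d>0)&(hsv[...,1]>120)&(hsv[...,0]>8)&(hsv[...,0]<25)&(np.abs(T[...,0])<.08)&(np.abs(T[...,1])<.03)&(T[...,2]>.02)&(T[...,2]<.13)
X=np.c_[T[m],P[m][:,2]]; o=np.argsort(X[:,0]); print(len(X)); print(X[o[::max(1,len(o)//18)]])
if len(sys.argv)>2: print('delta',tool(np.array(eval(sys.argv[2])),st))
E
python3 bar.py s7
```

```text
[0.5235 0.2374 0.2164] [ 0.9949 -0.1005 -0.0008  0.0004] [ 0.1631 -0.3594 -2.4789] 34.474892020225525
284
[[-0.0344  0.0066  0.0877  0.1287]
 [-0.004  -0.0027  0.0686  0.1477]
 [ 0.0067 -0.0039  0.0616  0.1548]
 [ 0.014  -0.0005  0.057   0.1593]
 [ 0.0191 -0.0076  0.0541  0.1623]
 [ 0.024  -0.0123  0.056   0.1603]
 [ 0.0284 -0.0119  0.0499  0.1664]
 [ 0.0334 -0.0121  0.0449  0.1714]
 [ 0.0377  0.0018  0.0422  0.1741]
 [ 0.0415  0.0016  0.0398  0.1765]
 [ 0.0461  0.0058  0.0374  0.1789]
 [ 0.048  -0.0112  0.0382  0.178 ]
 [ 0.0492 -0.0051  0.0353  0.181 ]
 [ 0.0498 -0.0122  0.0384  0.1779]
 [ 0.0504  0.0008  0.0429  0.1734]
 [ 0.0512 -0.0119  0.0412  0.1751]
 [ 0.0518  0.0022  0.0391  0.1772]
 [ 0.0525 -0.0116  0.0441  0.1722]
 [ 0.0536 -0.0011  0.0434  0.1728]]
```

>>> {"fn": "carry_out", "kwargs": {"gripper": [0.2,0.2,0.2,0.2,0.2,0.2,0.2,0.2,0.2,0.2,0.2,0.2,0.2,0.2,0.2,0.2], "travel": [[0.025,0.135,0],[0.049,0.27,0],[0.049,0.27,0],[0.049,0.27,0],[0.049,0.27,0],[0.049,0.27,0],[0.049,0.27,0],[0.049,0.27,0],[0.049,0.27,0],[0.049,0.27,0],[0.049,0.27,0],[0.049,0.27,0],[0.049,0.27,0],[0.022,0.143,0],[0,0,0],[0,0,0]], "twist": [0,0,0,0,0,0,0,0,0,0,0,0,0,0,0,0]}}

```text
time: 21.4
eef_pos: [0.5139, -0.1907, 0.2174]
eef_rot: [0.995, -0.1, -0.0, -0.0]
contact_force: [0.2, 0.0, -2.4]
grip_width: 0.267
finger_force: 34.6
```

>>> {"fn": "carry_out", "kwargs": {"gripper": [0.2,0.2,0.2,0.2,0.2,0.2,0.2,0.2,0.2,0.2,0.2,0.2,0.2,0.2,0.2], "travel": [[0,0,0],[0,0,0],[0,0,0],[0,0,0],[0,0,0],[0,0,0],[0,0,0],[0,0,0],[0,0,0],[0,0,0],[0,0,0],[0,0,0],[0,0,0],[0,0,0],[0,0,0]], "twist": [-0.15,-0.26,-0.26,-0.26,-0.26,-0.26,-0.26,-0.26,-0.26,-0.26,-0.26,-0.27,0,0,0]}}

```text
time: 23.28
eef_pos: [0.514, -0.1911, 0.2175]
eef_rot: [0.772, 0.636, 0.0, 0.0]
contact_force: [-0.0, 0.3, -1.4]
grip_width: 0.264
finger_force: 34.6
```

```bash
python3 bar.py s8 "[.5140,-.1914,.12]"
```

```text
[ 0.514  -0.1912  0.2175] [ 0.7716  0.6361 -0.     -0.    ] [-0.1397 -0.9431 -1.4798] 34.60252225399017
237
[[-0.0408  0.0113  0.0956  0.1218]
 [-0.0307  0.0118  0.0895  0.128 ]
 [-0.0252  0.0109  0.0837  0.1338]
 [-0.0169  0.0109  0.0826  0.1349]
 [-0.0052 -0.0115  0.07    0.1475]
 [ 0.0125  0.0114  0.0673  0.1502]
 [ 0.0169  0.0103  0.0642  0.1533]
 [ 0.0226  0.0127  0.0609  0.1565]
 [ 0.0268  0.0109  0.0543  0.1632]
 [ 0.0332  0.0116  0.0497  0.1678]
 [ 0.0378  0.011   0.0483  0.1692]
 [ 0.0423  0.0118  0.0405  0.1769]
 [ 0.0474  0.0117  0.0387  0.1787]
 [ 0.0492 -0.0053  0.036   0.1815]
 [ 0.0503  0.0129  0.0429  0.1746]
 [ 0.0515  0.0072  0.0431  0.1744]
 [ 0.0524  0.0125  0.0423  0.1752]
 [ 0.0536  0.0092  0.0433  0.1742]
 [ 0.0552  0.0108  0.0439  0.1736]]
delta [-0.0002  0.      0.0975]
```

>>> {"fn": "carry_out", "kwargs": {"gripper": [0.2,0.2,0.2,0.2,0.2,0.2,0.2,0.2], "travel": [[0,0,0.1],[0,0,0.2],[0,0,0.2],[0,0,0.2],[0,0,0.1],[0,0,0.046],[0,0,0],[0,0,0]], "twist": [0,0,0,0,0,0,0,0]}}

```text
time: 24.32
eef_pos: [0.5143, -0.1914, 0.1167]
eef_rot: [0.771, 0.636, 0.0, 0.001]
contact_force: [1.5, -0.4, -1.2]
grip_width: 0.268
finger_force: 34.6
```

>>> {"fn": "carry_out", "kwargs": {"gripper": [0.2,0.2,0.2,0.2,0.2,0.2,0.2,0.2], "travel": [[0,0,0.02],[0,0,0.02],[0,0,0.02],[0,0,0.02],[0,0,0.02],[0,0,0.02],[0,0,0],[0,0,0]], "twist": [0,0,0,0,0,0,0,0]}}

```text
time: 25.32
eef_pos: [0.5146, -0.1912, 0.1023]
eef_rot: [0.771, 0.637, 0.001, 0.001]
contact_force: [0.9, 3.8, 6.2]
grip_width: 0.267
finger_force: 36.0
```

>>> {"fn": "carry_out", "kwargs": {"gripper": [0.2,0.2,0.2,0.2,0.2,0.2,0.2], "travel": [[0,0,0.02],[0,0,0.02],[0,0,0.02],[0,0,0.02],[0,0,0.02],[0,0,0],[0,0,0]], "twist": [0,0,0,0,0,0,0]}}

```text
time: 26.2
eef_pos: [0.5144, -0.1913, 0.09]
eef_rot: [0.771, 0.637, 0.0, 0.001]
contact_force: [2.5, 2.1, 5.4]
grip_width: 0.267
finger_force: 37.3
```

```bash
python3 bar.py s9 "[.5148,-.1870,.006]"
```

```text
[ 0.5144 -0.1913  0.09  ] [0.7712 0.6366 0.0003 0.0005] [2.7372 2.5482 3.9329] 37.28757441043854
386
[[-0.054   0.0045  0.0763  0.0136]
 [-0.0371  0.0033  0.0718  0.0182]
 [-0.0162 -0.0121  0.0684  0.0215]
 [ 0.0003 -0.0051  0.0642  0.0258]
 [ 0.0084 -0.0109  0.0613  0.0286]
 [ 0.0125  0.006   0.0616  0.0283]
 [ 0.0168 -0.0055  0.0615  0.0284]
 [ 0.0204  0.0083  0.0614  0.0286]
 [ 0.0238  0.012   0.0646  0.0253]
 [ 0.0286 -0.0074  0.0595  0.0304]
 [ 0.033   0.011   0.0679  0.022 ]
 [ 0.0373  0.0062  0.0593  0.0307]
 [ 0.0414  0.0129  0.0605  0.0295]
 [ 0.0453 -0.0044  0.057   0.0329]
 [ 0.049  -0.0089  0.0555  0.0344]
 [ 0.053   0.0119  0.0648  0.0251]
 [ 0.0566 -0.0062  0.0574  0.0325]
 [ 0.0579  0.0038  0.0649  0.025 ]
 [ 0.0597  0.0078  0.0617  0.0283]]
delta [ 0.0043 -0.0005  0.084 ]
```

>>> {"fn": "carry_out", "kwargs": {"gripper": [0.2,0.2,0.2,0.2,0.2,0.2,0.2], "travel": [[0,0,0.015],[0,0,0.015],[0,0,0.015],[0,0,0.01],[0,0,0],[0,0,0],[0,0,0]], "twist": [0,0,0,0,0,0,0]}}

```text
time: 27.12
eef_pos: [0.514, -0.1912, 0.0829]
eef_rot: [0.771, 0.637, -0.0, -0.0]
contact_force: [1.5, 5.4, 2.9]
grip_width: 0.269
finger_force: 37.7
```

```bash
python3 bar.py s10 "[.5148,-.1870,.006]"
```

```text
[ 0.5139 -0.1912  0.0829] [ 0.7712  0.6365 -0.     -0.0001] [1.1917 4.5174 3.5051] 37.741926312446594
346
[[-0.0532  0.008   0.0672  0.0157]
 [-0.0317  0.0113  0.0652  0.0177]
 [-0.0038 -0.01    0.0644  0.0185]
 [ 0.0034 -0.0004  0.0651  0.0178]
 [ 0.0098  0.0027  0.0628  0.0201]
 [ 0.0135  0.0114  0.0632  0.0197]
 [ 0.0164 -0.004   0.0636  0.0193]
 [ 0.0199 -0.0032  0.0638  0.0191]
 [ 0.0244  0.0011  0.064   0.019 ]
 [ 0.0275  0.0091  0.0625  0.0204]
 [ 0.032   0.0107  0.0618  0.0211]
 [ 0.0364 -0.011   0.063   0.0199]
 [ 0.0397  0.013   0.0615  0.0214]
 [ 0.0438  0.0038  0.0603  0.0227]
 [ 0.0478  0.0135  0.0643  0.0186]
 [ 0.0512  0.0113  0.0617  0.0213]
 [ 0.0554  0.0049  0.0611  0.0218]
 [ 0.0581  0.0027  0.0635  0.0195]
 [ 0.0597 -0.0038  0.0618  0.0211]]
delta [0.0043 0.0001 0.0769]
```

>>> {"fn": "carry_out", "kwargs": {"gripper": [0.2,0.2,0.2,0.2,0.2], "travel": [[0,0,0.01],[0,0,0.01],[0,0,0],[0,0,0],[0,0,0]], "twist": [0,0,0,0,0]}}

```text
time: 27.8
eef_pos: [0.514, -0.1911, 0.081]
eef_rot: [0.771, 0.637, 0.0, -0.0]
contact_force: [-1.3, 7.9, 10.5]
grip_width: 0.267
finger_force: 38.7
```

```bash
python3 bar.py s11
```

```text
[ 0.514  -0.1911  0.081 ] [ 0.7713  0.6365  0.0001 -0.0001] [-0.9254  8.1676 11.5534] 38.70954930782318
316
[[-0.0494  0.0116  0.0664  0.0146]
 [-0.0293  0.0135  0.0632  0.0178]
 [-0.0043 -0.0048  0.0646  0.0165]
 [ 0.0021 -0.0094  0.0642  0.0169]
 [ 0.0081  0.0017  0.0646  0.0164]
 [ 0.0122  0.008   0.0638  0.0173]
 [ 0.0142  0.0099  0.0641  0.0169]
 [ 0.0171 -0.0004  0.0639  0.0171]
 [ 0.0197 -0.0004  0.0651  0.0159]
 [ 0.0245  0.0093  0.0643  0.0167]
 [ 0.0279 -0.0053  0.0665  0.0145]
 [ 0.0311 -0.0055  0.0627  0.0183]
 [ 0.0362 -0.0057  0.0628  0.0183]
 [ 0.0407  0.0094  0.0636  0.0175]
 [ 0.0431  0.014   0.062   0.019 ]
 [ 0.0473 -0.0103  0.065   0.0161]
 [ 0.0514  0.0042  0.0639  0.0172]
 [ 0.0555 -0.0023  0.0634  0.0177]
 [ 0.0584  0.0059  0.0641  0.0169]]
```

The bar is flat, so I'll release it, rise and back off towards the start side.

>>> {"fn": "carry_out", "kwargs": {"gripper": [0.4,0.4,0.4,0.4,0.4,0.4,0.4,0.4,0.4,0.4,0.4,0.4,0.4,0.4,0.4,0.4,0.4,0.4], "travel": [[0,0,0],[0,0,0],[0,0,0],[0,0,-0.05],[0,0,-0.1],[0,0,-0.2],[0,0,-0.25],[0,0,-0.25],[0,0,-0.25],[0,0,-0.25],[-0.25,0.1,-0.1],[-0.25,0.1,0],[-0.25,0.1,0],[-0.25,0.1,0],[-0.25,0.1,0],[-0.25,0.1,0],[0,0,0],[0,0,0]], "twist": [0,0,0,0,0,0,0,0,0,0,0,0,0,0,0,0,0,0]}}

```text
time: 30.1
eef_pos: [0.5505, -0.3812, 0.255]
eef_rot: [0.771, 0.637, 0.0, 0.0]
contact_force: [0.3, 0.2, -0.3]
grip_width: 0.4
finger_force: 0.0
```

```bash
python3 - <<'E'
from g import *
im,d=snap('scene','s12'); t,dt=snap('top','t12'); st=monitor.read_state(); print(st['eef_pos'],st['time'])
P=cloud('scene',d); hsv=cv2.cvtColor(im,cv2.COLOR_BGR2HSV)
m=(d>0)&(hsv[...,1]>120)&(hsv[...,0]>8)&(hsv[...,0]<25)&(np.hypot(P[...,0]-.515,P[...,1]+.187)<.08)
Z=P[m]; s=(Z[:,:2]-[.5148,-.1870])@[.189,.982]; k=Z[:,2]>.0155
print('top slope,z',np.polyfit(s[k],Z[k,2],1),np.percentile(s,[1,99]))
cv2.imwrite('pics/c12.png',np.hstack([cv2.resize(t[160:310,310:520],(420,300),interpolation=cv2.INTER_CUBIC),cv2.resize(im[180:320,130:340],(380,300),interpolation=cv2.INTER_CUBIC)]))
E
```

```text
[ 0.5506 -0.3809  0.2551] 30.2
top slope,z [0.0008 0.0171] [-0.0709  0.0542]
```

View pics/c12.png

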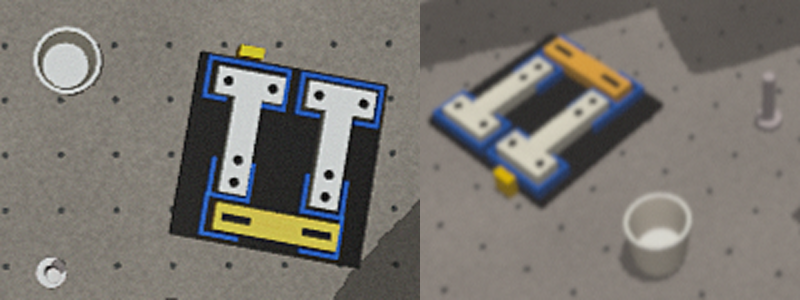

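The picture shows the bar in the near compartment ((275,226) in the left half) and both brackets in their T cells. The pot (67,60) and post (51,272) are where they were. Handing in.

```bash
python3 -c "
from plant import manip
print(manip.hand_in())"
```

```text
the job is handed in; nothing more can be done
None
```

I put the bracket in the free T compartment and the bar in the near-end compartment, both lying flat by the depth camera; the stored bracket, post and pot show no sign of having moved, and I handed the job in at about 30 s of the 61 s allowed.

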